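# Change the spool feeder over to its full lane

### The job

The left lane of the spool feeder has run out; the right lane is full but shut by the seesaw gate. Slide the empty tray along its runway until it stands under the right chute, against the end stop, then gently push the gate over to its other side with the fingertips, so that it stays there and the waiting spools roll down into the tray. Lift nothing, do not touch the spools, and leave the things standing beside the feeder where they are.

Things in the scene. Friction and masses are not known exactly. Their poses are not given: they have to be found in the camera images.
- feeder: Twin-lane gravity feeder for thread spools, grey sheet metal, fixed, 174 mm wide. Origin on the bench under the gate, midway between the lanes; +x up the lanes, +y to the left lane, z up. Lanes 62 mm wide, walls 22 mm, fall 17 degrees towards -x: floor 134 mm above the bench at the top (x = +182 mm), 78 mm under the gate. Only the right lane holds spools.
- mouth_left (a point): Middle of the lip of the left lane (now empty, open): on the lane floor, 53 mm above the bench, at x = -81, y = +53 mm of the feeder.
- mouth_right (a point): Middle of the lip of the right lane, at x = -81, y = -53 mm of the feeder. Under the lips, along the feeder's y, runs the tray's steel runway: floor 2 mm thick, from an end stop (28 mm high) at y = -98 mm to an open end at y = +215 mm, between the feeder's apron (x = -70 mm) and a front rail (x = -200 mm, 12 mm high).
- tray: Loose empty tray, open on top, white plastic, 124 mm (x) x 90 mm (y) x 40 mm high, walls 3 mm, 0.1 to 0.2 kg; slides along the feeder's y in the runway with 2 mm play. Origin under its middle, axes as the feeder's. It stands at about x = -135 mm of the feeder; against the end stop its middle is at y = -53 mm, right below the right mouth. Bench free to its left.
- gate: Seesaw gate: aluminium bar 252 x 22 x 6 mm across both lanes. Origin on its pivot over the rib between the lanes, 137 mm above the bench; x up the lanes (pivot axis), y along the bar to the left, z up to the weight. A blade under each arm shuts that lane when the arm is down, clears it when up. It rests 0.36 rad off level either way; past level it falls on by itself. Rigid end stops.
- weight (a point): Middle of the gate's steel tumbler weight (32 mm dia, 48 mm long, along the lanes), 50 mm above the pivot; it leans to the arm that is down and holds the gate there. About 1 N on the raised end moves the gate.
- plate_left (a point): Middle of the top face of the ribbed black thumb plate on the left (+y) end of the gate's bar: plate 36 mm along the lanes x 34 mm along the bar, 115 mm from the pivot. About 182 mm above the bench when this end is up, 104 mm when down; it swings clear outside the feeder's wall.
- plate_right (a point): The same on the right (-y) end of the bar.
- spool_1: Thread spool waiting in the right lane: white plastic flanges, undyed thread, 28 mm dia x 56 mm long, 30 g, lying across the lane and free to roll; origin at the middle of its axis.
- spool_2: Thread spool waiting in the right lane: white plastic flanges, undyed thread, 28 mm dia x 56 mm long, 30 g, lying across the lane and free to roll; origin at the middle of its axis.
- spool_3: Thread spool waiting in the right lane: white plastic flanges, undyed thread, 28 mm dia x 56 mm long, 30 g, lying across the lane and free to roll; origin at the middle of its axis.
- thread_cone: Bystander: upright cone of thread, 62 mm dia x 115 mm high, loose, left of the feeder; origin under its middle.
- tape_roll: Bystander: roll of brown heat tape lying flat, 76 mm dia x 19 mm, loose, right of the feeder; origin under its middle.
- air_can: Bystander: white spray can, 52 mm dia x 150 mm high, upright, loose, right of the feeder; origin under its middle.
Not all that is in view belongs to the job. Leave any purple look-alike of the tray alone. What is shaped like the spool_3 but turquoise is not meant.

How it is judged:
By the outcome, as a careful person would: the job done as asked, in the order asked, and still so for the second after the job is handed in, with the robot touching nothing.
It also fails if it takes over 48 s, if anything falls off the work surface, if the arm or the gripper's body presses on something with over 40 N, if the wrist force passes 120 N, or if a joint passes its speed limit or range.

### The arm

A 7-joint arm with a two-finger parallel gripper is mounted at the origin on the work surface. World frame = base frame: x ahead of the robot, y to its left, z up, the work surface at z = 0. Lengths are in m, angles in rad, forces in N, time in s.
With the tool pointing down it reaches from about 0.425 to 1.025 m from the base axis. Payload 9.4 kg.
Tool frame: the origin (TCP) lies on the centre line of the jaws, within the pads' length; the fingertips stand bot.finger_overhang ahead of it and the grasp point (between the pads) lies 6 mm ahead of it (bot.finger_overhang is the distance from the TCP to the fingertips, in m); z points along the fingers, y is the line along which they close (so a half turn about z gives the same grasp; the last joint's range is limited). The gripper opens to 85 mm and grips with 20 to 120 N. Pads are 22 mm wide; open, the fingers measure 114 mm over their backs; the gripper's body (76 mm by 85 mm) begins 54 mm behind the grasp point. The pads swing forward as they close: fully open they stand 13 mm farther back than shut.
Start: joints at [-1.38, 0.599, -0.003, 1.599, 0.002, 0.943, -0.08], TCP at [0.192, 0.699, 0.256] pointing down, gripper open.
Joint ranges: [-2.57, 2.57], [-0.35, 1.97], [-1.29, 1.29], [0.11, 2.56], [-1.05, 4.19], [0.11, 1.86], [-2.63, 2.63]. Speed limits (rad/s): [2.22, 2.22, 3.01, 3.01, 3.14, 3.14, 3.14].

### API

Orientations are given as a unit quaternion [w, x, y, z].
In Python, from station import bot, planner, imaging, close_job gives the robot as it stands. Calls block until the motion is done:
- bot.reach(position, orientation): joint-space move of the TCP to a pose.
- bot.servo_line(position, velocity=0.15, orientation=None): straight line of the TCP; orientation=None keeps the orientation; velocity is the mean speed in m/s.
- bot.move_joints(angles): joint-space move.
- bot.command_gripper(opening, newtons=None): finger opening in m; newtons is the grip in N (None keeps the last); returns when the fingers have stopped.
- bot.dwell(seconds).
- planner.inverse_kinematics(position, orientation): joint angles nearest the present ones, or None.
- bot.get_obs(): the state.
- imaging.camera(name): name is "scene" or "top" or "wrist"; returns the picture (480x640x3 uint8, red, green, blue); there is no depth.
- imaging.calibration(name): a dict with "mtx" (3x3 intrinsics, pixels), "world_from_camera" (4x4, takes a point from camera to world coordinates). Camera axes: x right, y down, z forward; pixel columns grow to the right and rows downward; lengths in m; the calibration is good to about 2 mm. A picture is of the moment at which its call begins: read the wrist's pose just before it. calibration takes no time and is no camera call; for the wrist camera it gives the pose at the moment of the call.
A pose or a line that the arm cannot do raises bot.Unreachable and nothing moves.
- close_job(): hands the job in; it is judged then, once.
The state is a dict: "time_s": time; "joint_pos": joint angles; "joint_velocities": joint speeds; "effort": joint torques, N m; "ee_pos": TCP position; "orientation": TCP orientation; "wrist_force": force on the tool from outside, world axes, zero at the start; "wrist_torque": the same for the moment, N m; "gripper_width": finger opening in m; "grip_force": force on a finger pad.
Only numpy, scipy, OpenCV 4.12 (cv2) and the standard library are available. Lean on these libraries where they do the work, as an engineer would, in place of code of your own. Each camera call takes 0.05 s, during which the arm holds its last target. There are 200 camera calls.

## Working session

There is one attempt and no reset: what is moved stays moved. The work goes in short steps, each a Python script; the robot and the scene stay as the last script left them, time stands still between calls to the robot, and variables do not carry over. Pictures are saved under pics/ and viewed, at most 10 in all, crops included, and the job is handed in when it is done.

```bash
mkdir -p pics; ls; python3 - <<'E'
from station import bot, planner, imaging
import cv2
for n in("scene","top"):
    cv2.imwrite(f"pics/{n}0.png",imaging.camera(n)[:,:,::-1]); c=imaging.calibration(n); print(c["mtx"].round(1).tolist(),c["world_from_camera"].round(3).tolist())
o=bot.get_obs();print(o["time_s"],o["ee_pos"],o["orientation"],bot.finger_overhang,o["gripper_width"])
E
```

```text
pics
[[563.3, 0.0, 328.4], [0.0, 563.3, 242.6], [0.0, 0.0, 1.0]] [[-0.295, 0.828, -0.478, 0.989], [0.956, 0.248, -0.159, 0.188], [-0.013, -0.503, -0.864, 0.911], [0.0, 0.0, 0.0, 1.0]]
[[533.4, 0.0, 313.8], [0.0, 533.4, 232.4], [0.0, 0.0, 1.0]] [[-0.021, -0.992, 0.125, 0.428], [-1.0, 0.024, 0.019, 0.018], [-0.022, -0.125, -0.992, 1.165], [0.0, 0.0, 0.0, 1.0]]
0.1 [0.19178682 0.6987661  0.25549974] [-2.91869650e-05  1.33501168e-01  9.91048410e-01 -6.97253467e-04] 0.025 0.0853022359770272
```

View pics/scene0.png

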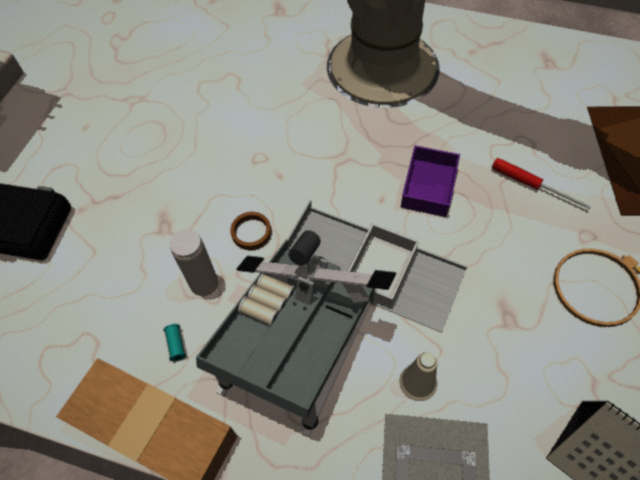

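View pics/top0.png

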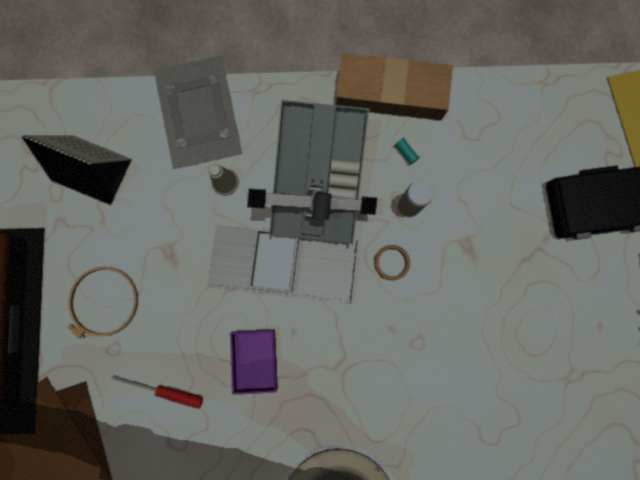

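```bash
cat > h.py <<'E'
import numpy as np, cv2
from station import bot, planner, imaging, close_job
def ray(n,uv,z):
    c=imaging.calibration(n);T=c["world_from_camera"];d=T[:3,:3]@np.linalg.inv(c["mtx"])@[uv[0],uv[1],1]
    return T[:3,3]+d*(z-T[2,3])/d[2]
def proj(n,p):
    c=imaging.calibration(n);q=np.linalg.inv(c["world_from_camera"])@np.r_[p,1];q=c["mtx"]@q[:3];return q[:2]/q[2]
def blobs(m,amin=40):
    k,l,s,c=cv2.connectedComponentsWithStats(m.astype(np.uint8));return [(c[i].round(1).tolist(),int(s[i,4]),s[i,:4].tolist()) for i in range(1,k) if s[i,4]>=amin]
E
python3 - <<'E'
from h import *
t=cv2.imread("pics/top0.png"); s=cv2.imread("pics/scene0.png")
m=np.zeros(t.shape[:2],bool);m[170:225,235:390]=t[170:225,235:390].max(2)<32
print("top",blobs(m)); 
m=np.zeros(s.shape[:2],bool);m[220:310,220:410]=s[220:310,220:410].max(2)<32
print("scene",blobs(m))
a=ray("top",(257,198.5),.182);b=ray("top",(369,206),.104);print(a,b,np.linalg.norm((a-b)[:2]),proj("scene",a),proj("scene",b))
cv2.imwrite("pics/crop.png",cv2.convertScaleAbs(cv2.resize(t[180:400,200:380],None,fx=2.7,fy=2.7,interpolation=cv2.INTER_CUBIC),alpha=1.4))
E
```

```text
top [([256.5, 198.2], 265, [248, 190, 17, 18]), ([315.7, 201.4], 50, [313, 192, 10, 22]), ([328.0, 208.1], 46, [326, 195, 6, 24]), ([368.1, 205.6], 214, [360, 198, 16, 16])]
scene [([254.8, 245.5], 50, [241, 238, 28, 11]), ([302.3, 254.7], 279, [289, 240, 30, 25]), ([280.4, 252.5], 69, [273, 243, 15, 19]), ([249.7, 263.7], 226, [238, 257, 25, 15]), ([380.9, 279.7], 342, [367, 271, 28, 18]), ([303.4, 286.5], 51, [299, 283, 10, 8]), ([324.1, 295.5], 68, [315, 283, 18, 27])]
[0.61887441 0.14226888 0.182     ] [ 0.61286855 -0.07385901  0.104     ] 0.21621132217674996 [380.49376206 276.71174351] [249.58421022 260.96744383]
```

View pics/crop.png

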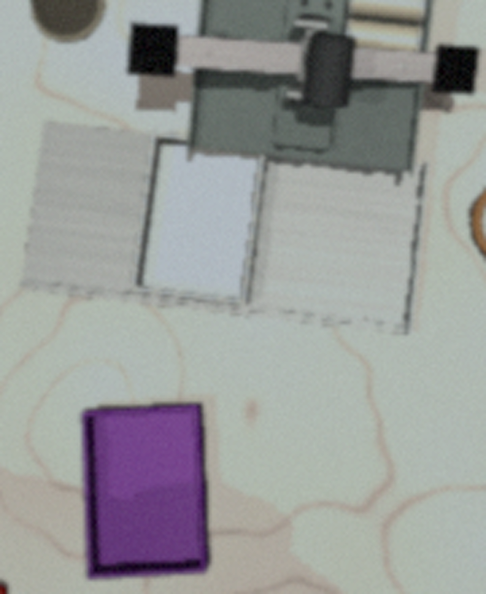

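```bash
python3 - <<'E'
from h import *
f=lambda u,v:(200+u/2.7,180+v/2.7)
P=lambda n,u,v,z:print(n,ray("top",f(u,v),z).round(4))
P("rw BL",22,287,.002);P("rw TL",43,122,.002);P("rw BR rail",408,331,.012);P("stop top far",424,165,.028);P("stop near",408,331,.028)
for q in((157,140),(140,285),(248,303),(265,157)):P("tray",*q,.04)
a=ray("top",(256.5,198.2),.182);b=ray("top",(368.1,205.6),.104);print(a,b)
# triangulate both plates
for t,s in(((256.5,198.2),(380.9,279.7)),((368.1,205.6),(249.7,263.7))):
    M=[c["mtx"]@np.linalg.inv(c["world_from_camera"])[:3] for c in map(imaging.calibration,("top","scene"))]
    X=cv2.triangulatePoints(M[0],M[1],np.array(t,float),np.array(s,float));print((X[:3]/X[3]).ravel())
E
```

```text
rw BL [0.462  0.2734 0.002 ]
rw TL [0.5962 0.2566 0.002 ]
rw BR rail [ 0.4202 -0.0364  0.012 ]
stop top far [ 0.5505 -0.0523  0.028 ]
stop near [ 0.4203 -0.0356  0.028 ]
tray [0.5741 0.1583 0.04  ]
tray [0.4604 0.1726 0.04  ]
tray [0.4446 0.0885 0.04  ]
tray [0.5586 0.0732 0.04  ]
[0.61947118 0.14320561 0.182     ] [ 0.61373113 -0.0720784   0.104     ]
[0.62057289 0.14379683 0.17649066]
[ 0.61489569 -0.07308756  0.09858357]
```

White tray (top px 275,262) sits in the runway under the left chute and is the one meant. The purple box (255,360) is the look-alike. The left plate (257,198) is up, at about 0.177–0.182 m. First I push the tray.

```bash
cat >> h.py <<'E'
ey=np.array([.128,.992,0]);ex=np.array([.992,-.128,0]);Q=[0,.0641,.99794,0]
def st(tag=""):
    o=bot.get_obs();print(tag,round(o["time_s"],2),o["ee_pos"].round(4),o["wrist_force"].round(2));return o
E
python3 - <<'E'
from h import *
bot.command_gripper(0.0,20)
s=np.array([.517,.165,0])-.004*ex+.058*ey
bot.reach([*s[:2],.22],Q);st("above")
bot.servo_line([*s[:2],.045],.15);o=st("down");f0=o["wrist_force"]@ey
cv2.imwrite("pics/pre.png",imaging.camera("scene")[:,:,::-1])
bot.servo_line([*(s-.14*ey)[:2],.045],.08);o=st("a");print(o["wrist_force"]@ey-f0)
d=.14
while d<.185:
    d+=.003
    bot.servo_line([*(s-d*ey)[:2],.045],.03);F=bot.get_obs()["wrist_force"]@ey-f0
    print(round(d,3),round(F,2),end="; ")
    if F>5: break
st("end")
cv2.imwrite("pics/post.png",np.vstack([imaging.camera("scene")[180:380,180:480,::-1],imaging.camera("top")[160:360,180:480,::-1]]).repeat(1,0))
E
```

```text
above 2.95 [0.5203 0.2243 0.22  ] [ 0.8   0.27 -0.26]
down 4.27 [0.5208 0.2232 0.0457] [-0.59  0.02  0.08]
a 6.22 [0.5026 0.0845 0.045 ] [0.2  0.13 0.15]
0.20797903421511985
0.143 -0.69; 0.146 0.01; 0.149 0.2; 0.152 0.19; 0.155 -0.2; 0.158 -0.32; 0.161 0.33; 0.164 0.46; 0.167 4.47; 0.17 15.38; end 8.72 [0.5005 0.0581 0.0454] [ 2.18 15.17  1.92]
```

View pics/post.png

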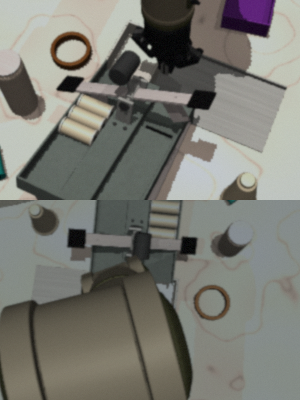

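The tray is against the stop: reaction rose from 0 to 15 N at the expected travel. I retreat and check before touching the gate.

```bash
python3 - <<'E'
from h import *
p=bot.get_obs()["ee_pos"]
a=p+.06*ey
bot.servo_line([*a[:2],.045],.15);bot.servo_line([*a[:2],.27],.3);st()
b=p+.12*ey
bot.reach([*b[:2],.30],Q);st()
cv2.imwrite("pics/chk.png",np.hstack([imaging.camera("wrist")[:,:,::-1][::2,::2],imaging.camera("top")[120:360,180:500,::-1]]))
E
```

```text
10.29 [0.5074 0.1168 0.269 ] [ 1.42 -0.09 -0.09]
 10.67 [0.5153 0.1782 0.2984] [ 0.73 -0.25 -0.07]
```

View pics/chk.png

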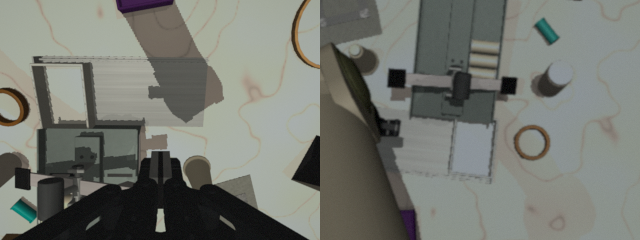

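The tray (crop px 453–495, 120–175) stands against the stop under the right mouth, and everything else is unmoved. Next is the gate.

```bash
python3 - <<'E'
from h import *
P=np.array([.6198,.1435,0])
def at(zt): # tip height -> TCP pose following the plate's swing
    q=P+ex*.024*(.18-min(zt,.18))/.078; return [*q[:2],zt+bot.finger_overhang]
bot.reach(at(.23),Q);st("above")
bot.servo_line(at(.19),.1);st()
for z in np.arange(.18,.117,-.006):
    bot.servo_line(at(z),.04);o=bot.get_obs();print(round(z,3),o["wrist_force"].round(1),end="; ")
    if abs(o["wrist_force"][2])>15: print("STOP");break
bot.servo_line(at(.24),.2);st("up")
b=P-.08*ex+.22*ey
bot.servo_line([*b[:2],.32],.25);st()
cv2.imwrite("pics/fin.png",np.hstack([imaging.camera("scene")[150:450,150:450,::-1],imaging.camera("top")[70:370,180:500,::-1]]))
E
```

```text
above 11.31 [0.6197 0.1418 0.2533] [-0.33 -0.08 -0.53]
 11.86 [0.6197 0.1438 0.2154] [0.76 0.08 1.27]
0.18 [-0.8  0.8  0.5]; 0.174 [-0.4 -0.8  0.7]; 0.168 [ 0.6 -0.2  0.7]; 0.162 [ 0.4 -0.6  0. ]; 0.156 [ 0.1 -0.5  0.5]; 0.15 [-0.8  0.1  0.4]; 0.144 [ 0.5 -0.6  0.5]; 0.138 [ 0.   1.  -0.5]; 0.132 [-0.5 -0.5  0.4]; 0.126 [-0.7 -0.6 -0.8]; 0.12 [-0.2 -0.3  0.8]; up 16.1 [0.6194 0.1434 0.2643] [-0.07  1.03 -0.69]
 17.21 [0.5692 0.37   0.3193] [ 0.74 -0.56 -0.14]
```

View pics/fin.png

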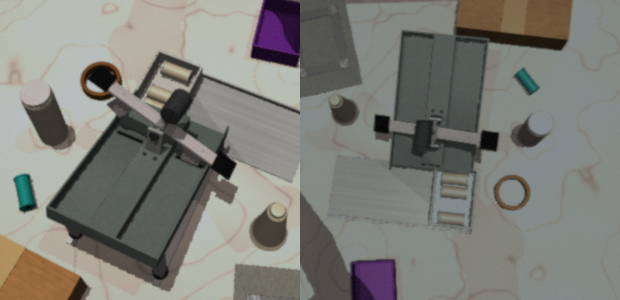

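The gate is over, with its weight leaning left. All three spools are in the tray (top crop px 452, 180–218), the right lane is empty and the bystanders are unmoved.

```bash
python3 -c "
from h import *
bot.dwell(.5);st();print(close_job())"
```

```text
17.81 [0.5686 0.3719 0.32  ] [-0.39 -0.46  0.43]
the job is handed in; nothing more can be done
None
```

The job is done and handed in at 17.8 s: the tray is against the end stop under the right chute, the gate stays tipped to its other side, and all three spools are in the tray.

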